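# Seat the cheese cutter's plate on its pins

### The arm

A 7-joint arm with a two-finger parallel gripper is mounted at the origin on the work surface. World frame = base frame: x ahead of the robot, y to its left, z up, the work surface at z = 0. Lengths are in m, angles in rad, forces in N, time in s.
With the tool pointing down it reaches from about 0.425 to 0.925 m from the base axis. Payload 6.8 kg.
Tool frame: the origin (TCP) lies at the very end of the fingers, on their centre line; the grasp point (between the pads) lies bot.hold_point_z behind it (bot.hold_point_z is the distance from the TCP to the grasp point, in m); x points along the fingers, z is the direction in which the jaws open and shut, and the axes are right-handed (so a half turn about x gives the same grasp; the last joint's range is limited). The gripper opens to 85 mm and grips with 20 to 120 N. Pads are 22 mm wide; open, the fingers measure 114 mm over their backs; the gripper's body (76 mm by 85 mm) begins 54 mm behind the grasp point. The pads swing forward as they close: fully open they stand 13 mm farther back than shut.
Start: joints at [1.183, 0.477, 0.022, 1.555, -0.011, 1.109, -0.083], TCP at [0.186, -0.649, 0.231] pointing down, gripper open.
Joint ranges: [-2.96, 2.96], [-0.34, 2.1], [-1.41, 1.46], [0.24, 2.44], [-1.37, 4.51], [0.17, 1.92], [-2.96, 2.96]. Speed limits (rad/s): [2.39, 2.39, 3.14, 3.14, 3.14, 3.14, 3.14].

### API

Orientations are given as a unit quaternion [w, x, y, z].
In Python, from station import bot gives the robot as it stands.
- The arm moves only by the tool drive_tool, never from a script. Its arguments are lists of equal length, an entry for each row: "slide": the shift along the world's x, y, z in mm, a list of three; "turn": the turn, a rotation vector about the world's x, y, z in rad, a list of three; "gripper": the opening, from 0 (shut) to 1 (fully open). A call has 1 to 10 rows; each row is the pose to reach, as a shift and turn from the pose measured when the call began; what a row does not reach only later rows make up. A row lasts 1/10 s, in which the tool goes at most 50 mm and 8.59 degrees, less where a joint would pass 70% of its speed; a pose out of reach is approached as far as the arm can. A call with a gripper value outside its range is refused whole. The fingers move at their own pace and stop on an object; "squeeze" is the grip in N (left out, the last holds). Time passes only in rows, so rows that repeat a pose let the fingers close. It gives the time, the measured TCP pose, the force and the opening at its end, in the units of the state.
- bot.get_obs(): the state, without advancing time (a new reading comes with each control period).
- bot.read_camera(name): name is "scene" or "top" or "wrist"; returns a dict with "color" (420x560x3 uint8, red, green, blue), "fovy" (degrees; the focal length in pixels is half the picture's height over the tangent of half this angle, whatever the lens; pixels are square), "cx", "cy" (the principal point, pixels), "R" (3x3) and "t" (3): a world point X has camera coordinates R X + t. Camera axes: x right, y down, z forward; pixel columns grow to the right and rows downward; lengths in m; the calibration is good to about 2 mm. A picture is of the moment at which its call begins. There is no depth.
- bot.hand_in(): hands the job in, once; it reports no verdict.
The state is a dict: "t": time; "q": joint angles; "joint_vel": joint speeds; "joint_torque": joint torques, N m; "eef_pos": TCP position; "tool_rot": TCP orientation; "contact_force": force on the tool from outside, world axes, zero at the start; "torque": the same for the moment, N m; "gripper_width": opening from 0.0 (shut) to 1.0 (fully open).
Only numpy, scipy, OpenCV 4.12 (cv2) and the standard library are available. Lean on these libraries where they do the work, as an engineer would, in place of code of your own. Each camera call takes 0.05 s, during which the arm holds its last target.

### The job

The white cutting plate of the cheese cutter was put back askew after washing and is riding up on its two locating pins. With the fingertips, nudge it across the cutter's bed until both its holes drop over the pins and it lies flat on the bed, and then leave it. Only push it, do not pick it up, and leave the cheeses and the other things on the counter where they are.

Things in the scene. Friction and masses are not known exactly. Their poses are not given: they have to be found in the camera images.
- cutter: Fixed cheese cutter, blade off: flat grey metal bed 230 (its x) x 300 mm (its y) on rubber feet, top at z = 24 mm, with two pins. Yaw within 0.25 rad. Origin: on the counter under the bed's centre; x points away from its front rim (the long rim nearest the robot, with portion marks), y to its left, z up. Behind the bed, x = 110 to 150, y = -70 to -30 mm, a hinge bracket stands 50 mm high.
- pin_left (a point): Foot, at the bed's top, of the left steel pin, at x = -50, y = +90 mm of the cutter. The pin is 10 mm across for its lower 4 mm, then rounds off to a blunt nose 9 mm above the bed. At the start the plate hides it: the plate's front part rides on the noses (front edge about 13 mm off the bed) and its rear edge rests on the bed.
- pin_right (a point): The same for the right pin, at x = -50, y = -90 mm of the cutter.
- plate: Loose white plastic plate, 160 (its x) x 240 (its y) x 12 mm, about 0.45 kg, square edges, knife groove at y = -50 mm, two holes. Origin: centre of its underside; axes as the cutter's when seated. At the start 15 to 32 mm too near the front rim, up to 30 mm left or right, turned up to 0.1 rad. A few newtons at an edge slide it. Seated: centred on the bed, square, its top 36 mm above the counter.
- hole_left (a point): Centre, at the plate's underside, of the plate's left hole, 15 mm across and right through, at x = -50, y = +90 mm of the plate. Belongs on pin_left. It catches the pin's nose from about 4 mm off; seated, it has 2.5 mm of play all round.
- hole_right (a point): The same for the right hole (x = -50, y = -90 mm of the plate), which belongs on pin_right.
- cheese_a: Bystander: a small waxed cheese wheel, 90 mm across, 50 mm high, to the left of the cutter (centre 275 to 300 mm from the cutter's centre). Origin: centre of its underside.
- cheese_b: Bystander: a like cheese wheel, to the right of the cutter (centre 275 to 300 mm from the cutter's centre).
- loaf: Bystander: half a brown loaf-shaped cheese, 85 x 120 mm, 75 mm high, to the right, nearer the robot than the cutter. Origin: centre of its underside.
- blade: Bystander: the cutter's removed blade, 380 mm long with a black handle, lying flat (22 mm high) between the robot and the cutter, roughly along the world's y. Origin: at counter height, 160 mm from the handle's end.
- plane: Bystander: a cheese plane with a wooden handle, 230 mm long, 23 mm high, lying between the robot and the cutter, to the left. Origin: at counter height near its middle.
- jar: Bystander: an amber glass jar, 68 mm across, 95 mm high, at the right beyond the cutter. Origin: centre of its underside.
- tub: Bystander: a white lidded tub, 102 mm across, 66 mm high, to the left, nearer the robot than the cutter. Origin: centre of its underside.

How it is judged:
At the end, for the whole second after the job is handed in: Both holes of the plate are over their own pins (centres within 4 mm seen from above), the plate lies flat on the bed (underside within 2 mm, slope under 0.02 rad) and at rest, and no bystander has been moved 25 mm or more (horizontal distance between hole_left and pin_left below 0.004 m and horizontal distance between hole_right and pin_right below 0.004 m and z of each of hole_left, hole_right in the frame of cutter below 0.0265 m and z of plate in the frame of cutter below 0.026 m and angle between the z axis of plate and the z axis of cutter, either way round below 0.02 rad and linear speed of plate below 0.01 m/s and angular speed of plate below 0.05 rad/s and distance of each of cheese_a, cheese_b, loaf, blade, plane, jar, tub from where it was at the start of the episode below 0.025 m); the robot touches nothing.
It fails at once if the plate is picked up: its centre rises 20 mm off the cutter's bed, or it is tipped by more than 0.25 rad (z of plate in the frame of cutter above 0.044 m or angle between plate's own z axis and vertical above 0.25 rad).
It fails at once if a bystander (a cheese, the loaf, blade, plane, jar or tub) is moved by more than 25 mm (distance of any of cheese_a, cheese_b, loaf, blade, plane, jar, tub from where it was at the start of the episode above 0.025 m).
It also fails if it takes over 54 s, if anything falls off the work surface, if the arm or the gripper's body presses on something with over 40 N, if the wrist force passes 120 N, or if a joint passes its speed limit or range.

## Working session

There is one attempt and no reset: what is moved stays moved. The work goes in short steps, Python scripts to look and compute and a tool call to move; the robot and the scene stay as the last step left them, time stands still between calls to the robot, and variables do not carry over. Pictures are saved under pics/ and viewed, and the job is handed in when it is done.

Besides the shell and the picture viewer there is one more tool, called after "Request:" as name(argument=value, ...) on one line, values as JSON. drive_tool: Moves the arm, as the interface text tells. Its arguments: {"type":"object","properties":{"slide":{"type":"array"},"turn":{"type":"array"},"gripper":{"type":"array"},"squeeze":{"type":"number"}},"required":["slide","turn","gripper"]}

```bash
mkdir -p pics; ls
cat > h.py <<'E'
import cv2,numpy as np
from station import bot
def shot(cam,name):
    r=bot.read_camera(cam); cv2.imwrite(f'pics/{name}.png',r['color'][:,:,::-1]); 
    np.savez(f'pics/{name}.npz',**r); return r
def K(r):
    f=210/np.tan(np.radians(r['fovy'])/2); return f
def ray(r,uv,z):
    f=K(r); d=np.array([(uv[0]-r['cx'])/f,(uv[1]-r['cy'])/f,1.]); R=np.array(r['R']);t=np.array(r['t'])
    C=-R.T@t; D=R.T@d; return C+D*(z-C[2])/D[2]
def proj(r,X):
    c=np.array(r['R'])@np.array(X)+np.array(r['t']); f=K(r); return np.array([f*c[0]/c[2]+r['cx'],f*c[1]/c[2]+r['cy']])
E
python3 - <<'E'
from h import *
for c in['scene','top','wrist']:
    r=shot(c,c+'0'); print(c,r['fovy'],-np.array(r['R']).T@r['t'])
o=bot.get_obs(); print(o,bot.hold_point_z)
E
```

```text
pics
scene 42.29552374605174 [ 1.16736787 -0.38217027  1.35473   ]
top 42.41356717850708 [ 0.29528    -0.02241294  1.42626376]
wrist 71.50809187446926 [ 0.26292588 -0.62676009  0.37337045]
{'t': 0.15, 'q': array([ 1.18286194,  0.47762491,  0.02238078,  1.55623766, -0.01153668,
        1.10933701, -0.08307122]), 'joint_vel': array([-0.0003527 , -0.00303844, -0.00047605, -0.00213317, -0.00147656,
       -0.00026954,  0.00045856]), 'joint_torque': array([ 2.85658600e-03, -5.96924937e+01,  1.61016561e+00, -2.81490648e+01,
        1.26407316e-02,  6.55756361e-03,  1.15418919e-05]), 'eef_pos': array([ 0.18628198, -0.64828686,  0.23053425]), 'tool_rot': array([ 0.56440862,  0.42567239,  0.56527964, -0.42509394]), 'contact_force': array([ 0.10044299,  0.24416323, -0.07358241]), 'torque': array([-0.00481106, -0.03443092,  0.03770195]), 'gripper_width': 1.0012769835956896} 0.0187
```

View pics/scene0.png

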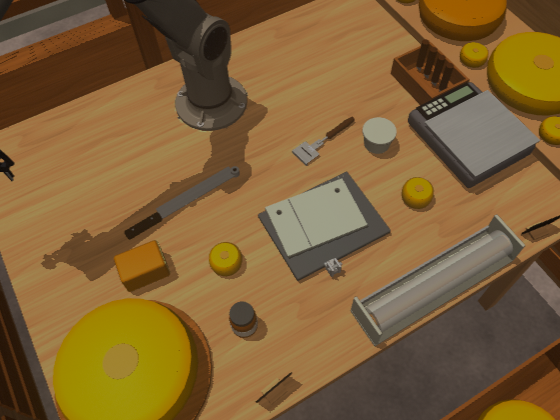

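View pics/top0.png

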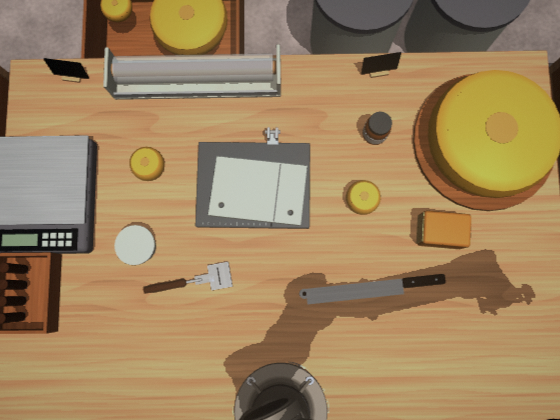

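Run:
```python
import cv2
im=cv2.imread('pics/top0.png'); cv2.imwrite('pics/top0z.png',cv2.resize(im[30:230,170:400],None,fx=3,fy=3,interpolation=cv2.INTER_CUBIC)[:600])
```

```text
(no output)
```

View pics/top0z.png

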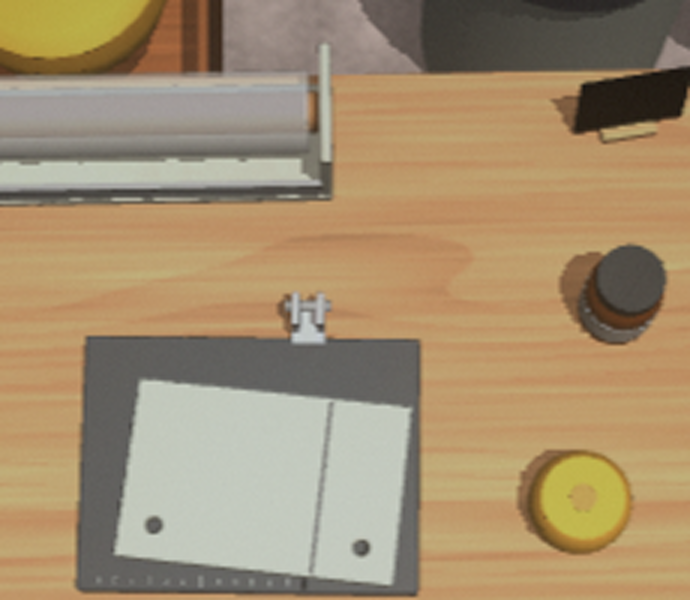

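The top view shows the plate turned clockwise on the bed. Zoomed, the bed corners are about (86,337), (419,340), (418,594) and (77,592), and the plate holes about (153,525) and (361,548). Next I turn these into poses.

```bash
cat >> h.py <<'E'
from scipy.optimize import least_squares
def load(n): return dict(np.load(f'pics/{n}.npz'))
def cutX(p,pts): # p x,y,yaw ; pts local
    c,s=np.cos(p[2]),np.sin(p[2]); P=np.atleast_2d(np.array(pts,float))
    return np.c_[p[0]+c*P[:,0]-s*P[:,1],p[1]+s*P[:,0]+c*P[:,1],P[:,2]]
BED=[(.115,.15,.024),(.115,-.15,.024),(-.115,-.15,.024),(-.115,.15,.024)]
def fit(r,px,loc,p0):
    f=lambda p:(np.array([proj(r,X) for X in cutX(p,loc)])-px).ravel()
    s=least_squares(f,p0,loss='soft_l1'); return s.x,s.fun
E
python3 - <<'E'
from h import *
r=load('top0')
z=lambda *a:np.array(a,float).reshape(-1,2)/3+[170,30]-1/3
px=z(86,337,419,340,418,594,77,592)
print([ray(r,u,.024).round(4) for u in px])
p,f=fit(r,px,BED,[.6,0,0]); print('cutter',p,f.round(2))
# plate: tilted: front high ~13mm. local top z
def pz(x,top): return .024+.013*(.08-x)/.16+(.012 if top else 0)
loc=[(.08,.12),(.08,-.12),(-.08,-.12),(-.08,.12),(-.05,.09),(-.05,-.09)]
loc=[(a,b,pz(a,1)) for a,b in loc]
q,f=fit(r,z(140,380,412,407,392,584,115,554,153,525,361,548),loc,[.6,0,0]); print('plate',q,f.round(2))
c,s=np.cos(p[2]),np.sin(p[2]); d=q[:2]-p[:2]; print('rel',c*d[0]+s*d[1],-s*d[0]+c*d[1],q[2]-p[2])
for n,u in dict(cheese_a=(147,163),cheese_b=(363,197),loafTL=(420,212),bladeend=(303,294),jar=(378,126),tub=(135,245),plane=(220,275)).items(): print(n,ray(r,u,.04).round(3))
o=bot.get_obs(); from scipy.spatial.transform import Rotation as R
q=o['tool_rot'];print(R.from_quat([q[1],q[2],q[3],q[0]]).as_matrix().round(3)); print((-r['R'].T@r['t']))
w=load('wrist0'); print(w['R'].round(3))
E
```

```text
[array([0.692 , 0.2113, 0.024 ]), array([ 0.6846, -0.0856,  0.024 ]), array([ 0.4574, -0.0803,  0.024 ]), array([0.463 , 0.2165, 0.024 ])]
cutter [ 0.57431734  0.06549292 -0.0221799 ] [-0.6  -0.22  0.52 -0.49  0.63  0.53 -0.56  0.13]
plate [ 0.55628642  0.05174542 -0.12197409] [ 0.02 -0.55 -0.25 -0.07  0.15  0.43 -0.24  0.37  0.22 -0.01  0.09 -0.21]
rel -0.01772159789439676 -0.01414400459994294 -0.09979418441740404
cheese_a [0.632 0.344 0.04 ]
cheese_b [ 0.534 -0.221  0.04 ]
loafTL [ 0.493 -0.366  0.04 ]
bladeend [ 0.287 -0.061  0.04 ]
jar [ 0.724 -0.267  0.04 ]
tub [0.416 0.369 0.04 ]
plane [0.337 0.149 0.04 ]
[[-0.     0.961  0.276]
 [ 0.001  0.276 -0.961]
 [-1.    -0.    -0.001]]
[ 0.29528    -0.02241294  1.42626376]
[[ 0.276 -0.961 -0.003]
 [-0.913 -0.264  0.31 ]
 [-0.299 -0.083 -0.951]]
```

View pics/wrist0.png

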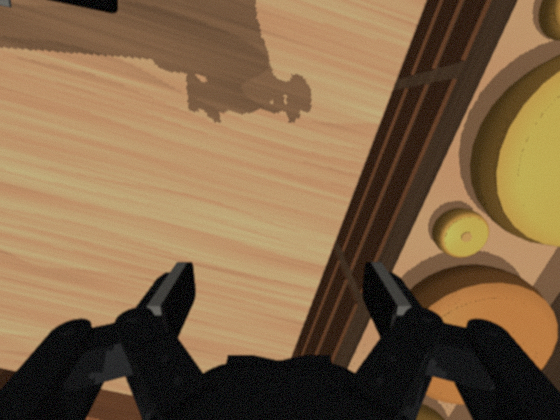

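Relative to seated, the plate is about 18 mm too near the front, 14 mm to the right, and turned -0.1 rad. I'll go over the cutter, aligned with its yaw, for a closer look.

Request:
drive_tool(slide=[[35,35,5],[70,70,10],[105,105,15],[140,140,20],[175,175,20],[210,210,20],[245,245,20],[270,285,20],[290,325,20],[300,370,20]], turn=[[0,0,-0.03],[0,0,-0.06],[0,0,-0.1],[0,0,-0.14],[0,0,-0.18],[0,0,-0.22],[0,0,-0.26],[0,0,-0.3],[0,0,-0.302],[0,0,-0.302]], gripper=[0,0,0,0,0,0,0,0,0,0])

```text
t: 1.15
eef_pos: [0.4877, -0.2765, 0.2503]
tool_rot: [0.494, 0.506, 0.495, -0.505]
contact_force: [0.7, 0.4, -0.1]
gripper_width: 0.004
```

Request:
drive_tool(slide=[[0,45,0],[-5,90,0],[-10,135,0],[-15,180,0],[-20,225,0],[-25,270,0],[-28,306,0],[-28,326,0],[-28,326,0]], turn=[[0,0,0],[0,0,0],[0,0,0],[0,0,0],[0,0,0],[0,0,0],[0,0,0],[0,0,0],[0,0,0]], gripper=[0,0,0,0,0,0,0,0,0])

```text
t: 2.05
eef_pos: [0.4593, 0.0528, 0.2504]
tool_rot: [0.496, 0.505, 0.496, -0.503]
contact_force: [0.4, -0.2, -0.0]
gripper_width: -0.001
```

Run:
```python
from h import *
r=shot('wrist','w1'); print(bot.get_obs()['eef_pos'])
```

```text
[0.45952349 0.05053905 0.2502365 ]
```

View pics/w1.png

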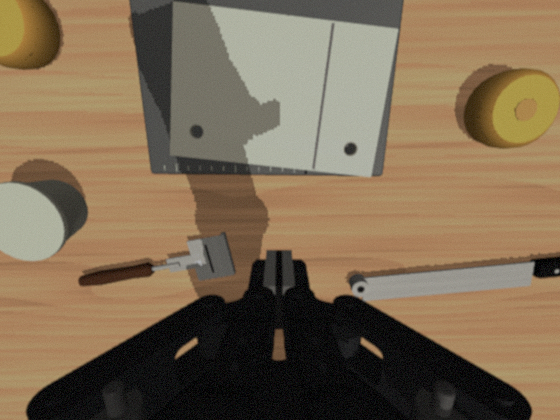

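Wrist view: the whole plate is visible, with bed front corners about (152,174) and (382,176) and holes at (197,131) and (350,149). I'll refine both poses by edge fitting.

```bash
cat >> h.py <<'E'
def edgefit(r,segs,pol,p0,search=7,n=40,iters=6,holes=None,holepx=None):
    """segs: list of (A,B) local 3d; pol +1 if inside (toward centre) brighter"""
    g=cv2.GaussianBlur(cv2.cvtColor(r['color'],cv2.COLOR_RGB2GRAY).astype(np.float32),(0,0),0.8)
    p=np.array(p0,float); H,W=g.shape
    for it in range(iters):
        L=[];M=[];N=[]
        cen=proj(r,cutX(p,[(0,0,.03)])[0])
        for A,B in segs:
            A=np.array(A);B=np.array(B)
            for s in np.linspace(.04,.96,n):
                l=A+(B-A)*s
                u=proj(r,cutX(p,[l])[0]); a=proj(r,cutX(p,[A])[0]); b=proj(r,cutX(p,[B])[0])
                d=(b-a)/np.linalg.norm(b-a); nn=np.array([-d[1],d[0]])
                if nn@(cen-u)<0: nn=-nn
                S=search if it<3 else 3
                ks=np.arange(-S,S+.01,.25); q=u+ks[:,None]*nn
                if q.min()<2 or q[:,0].max()>W-3 or q[:,1].max()>H-3: continue
                v=cv2.remap(g,q[:,0].astype(np.float32)[None],q[:,1].astype(np.float32)[None],cv2.INTER_LINEAR)[0]
                gr=pol*np.gradient(v); k=np.argmax(gr)
                if gr[k]<1.2: continue
                L.append(l);M.append(q[k]);N.append(nn)
        L=np.array(L);M=np.array(M);N=np.array(N)
        def f(p):
            U=np.array([proj(r,X) for X in cutX(p,L)]); return ((U-M)*N).sum(1)
        s=least_squares(f,p,loss='soft_l1',f_scale=.4); p=s.x
    return p,np.sqrt(np.median(s.fun**2)),len(L)
def rect(a,b,zf):
    c=[(a,b),(a,-b),(-a,-b),(-a,b)]; c=[(x,y,zf(x)) for x,y in c]
    return [(c[i],c[(i+1)%4]) for i in range(4)]
def measure(r,cp0,pp0,front=.013,verbose=True):
    cp,e,n=edgefit(r,rect(.115,.15,lambda x:.024),-1,cp0)
    pp,e2,n2=edgefit(r,rect(.08,.12,lambda x:.036+front*(.08-x)/.16),1,pp0)
    return cp,pp,(e,n,e2,n2)
def rel(cp,pp):
    c,s=np.cos(cp[2]),np.sin(cp[2]); d=pp[:2]-cp[:2]; q=np.array([c*d[0]+s*d[1],-s*d[0]+c*d[1],pp[2]-cp[2]])
    h=cutX(q,[(-.05,.09,0),(-.05,-.09,0)])[:,:2]-[[-.05,.09],[-.05,-.09]]
    return q,h
def report(name,cp0,pp0,front=.013):
    r=load(name); cp,pp,e=measure(r,cp0,pp0,front); q,h=rel(cp,pp)
    print(name,'cut',cp.round(4),'plate',pp.round(4),'rel mm',(q[:2]*1e3).round(1),q[2].round(4),'holes off L,R',(h*1e3).round(1).tolist(),np.round(e,2))
    return cp,pp
E
python3 - <<'E'
from h import *
a=[.5743,.0655,-.022];b=[.556,.0517,-.122]
report('w1',a,b);report('top0',a,b)
# hole check
for n,uv in (('w1',[(197,131),(350,149)]),):
    r=load(n); print([ray(r,u,.0465).round(4) for u in uv])
E
```

```text
w1 cut [ 0.5772  0.0667 -0.0258] plate [ 0.5578  0.0521 -0.1234] rel mm [-19.  -15.1] -0.0976 holes off L,R [[-10.0, -10.7], [-27.5, -9.8]] [  0.54 105.     0.27 154.  ]
top0 cut [ 0.5742  0.0663 -0.0272] plate [ 0.5565  0.052  -0.1232] rel mm [-17.3 -14.7] -0.096 holes off L,R [[-8.4, -10.3], [-25.6, -9.5]] [  0.23 160.     0.24 160.  ]
[array([0.5197, 0.1466, 0.0465]), array([ 0.4965, -0.031 ,  0.0465])]
```

Request:
drive_tool(slide=[[20,-40,0],[45,-80,-10],[70,-120,-30],[85,-156,-70],[85,-156,-115],[85,-156,-160],[85,-156,-195],[85,-156,-215],[85,-156,-220],[85,-156,-220]], turn=[[0,0,0],[0,0,0],[0,0,0],[0,0,0],[0,0,0],[0,0,0],[0,0,0],[0,0,0],[0,0,0],[0,0,0]], gripper=[0,0,0,0,0,0,0,0,0,0])

```text
t: 3.1
eef_pos: [0.5439, -0.1067, 0.0297]
tool_rot: [-0.494, -0.505, -0.496, 0.505]
contact_force: [0.3, 0.1, 0.5]
gripper_width: -0.002
```

Run:
```python
from h import *
r=shot('wrist','w2'); print(bot.get_obs()['eef_pos'],bot.get_obs()['contact_force'])
```

```text
[ 0.54483769 -0.10655859  0.03081683] [ 0.94150809 -0.92292697  0.80834493]
```

View pics/w2.png

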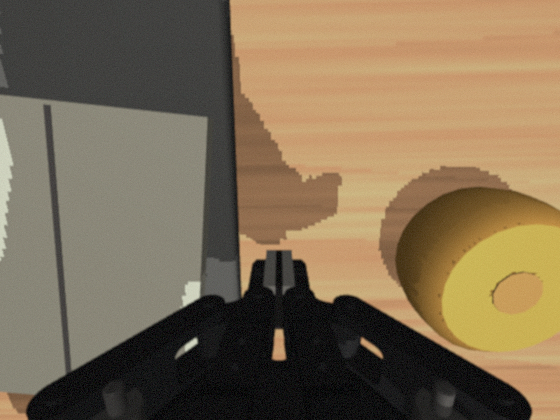

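The closed fingers stand just right of the plate, outside the bed, clear of the cheese. Now a slow push to +y.

Request:
drive_tool(slide=[[0,8,-1],[0,14,-1],[0,18,-1],[0,21,-1],[0,24,-1],[0,26,-1],[0,28,-1],[0,28,-1]], turn=[[0,0,0],[0,0,0],[0,0,0],[0,0,0],[0,0,0],[0,0,0],[0,0,0],[0,0,0]], gripper=[0,0,0,0,0,0,0,0])

```text
t: 3.95
eef_pos: [0.5449, -0.0791, 0.0299]
tool_rot: [0.495, 0.505, 0.495, -0.505]
contact_force: [0.1, -2.7, 1.6]
gripper_width: 0.001
```

Run:
```python
from h import *
r=shot('top','t2'); print(bot.get_obs()['eef_pos'],bot.get_obs()['contact_force'])
im=cv2.imread('pics/t2.png'); cv2.imwrite('pics/t2z.png',cv2.resize(im[60:240,180:400],None,fx=3,fy=3,interpolation=cv2.INTER_CUBIC))
report('t2',[.5742,.0663,-.0272],[.5565,.055,-.12])
```

```text
[ 0.54488357 -0.07911959  0.02986642] [-0.01770178 -2.95333741  1.11828498]
t2 cut [ 0.5743  0.0664 -0.0292] plate [ 0.5566  0.0541 -0.1223] rel mm [-17.3 -12.8] -0.0931 holes off L,R [[-8.7, -8.6], [-25.4, -7.8]] [  0.26 121.     0.23 134.  ]
```

View pics/t2z.png

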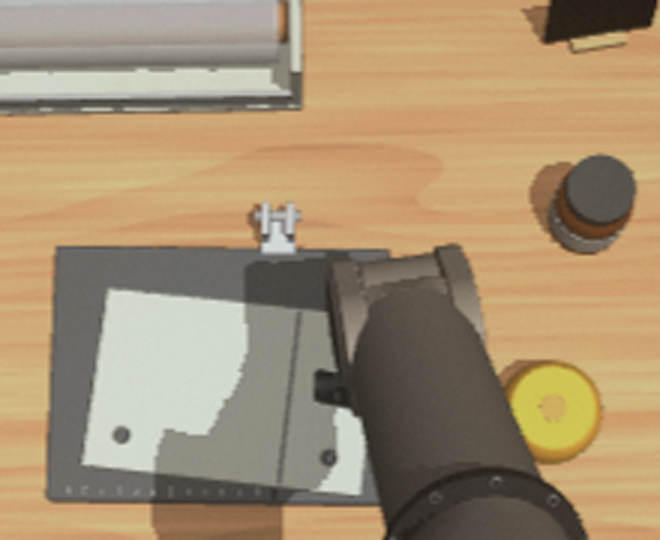

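Request:
drive_tool(slide=[[0,3,0],[0,5,0],[0,7,0],[0,9,0],[0,10,0],[0,10,0],[0,2,0],[0,-15,0],[0,-30,10]], turn=[[0,0,0],[0,0,0],[0,0,0],[0,0,0],[0,0,0],[0,0,0],[0,0,0],[0,0,0],[0,0,0]], gripper=[0,0,0,0,0,0,0,0,0])

```text
t: 4.9
eef_pos: [0.5437, -0.1089, 0.0388]
tool_rot: [-0.494, -0.505, -0.496, 0.505]
contact_force: [-0.1, -0.7, 0.1]
gripper_width: 0.0
```

Run:
```python
from h import *
r=shot('top','t3'); print(bot.get_obs()['eef_pos'],bot.get_obs()['contact_force'])
report('t3',[.5742,.0663,-.0272],[.5565,.063,-.12])
```

```text
[ 0.5448276  -0.11263468  0.04072218] [ 0.77698707 -2.60858192  1.34162514]
t3 cut [ 0.5742  0.0661 -0.0262] plate [ 0.5573  0.0647 -0.1291] rel mm [-16.8  -1.8] -0.1029 holes off L,R [[-7.3, 2.9], [-25.8, 3.8]] [  0.3  157.     0.22 160.  ]
```

Run:
```python
from h import *
w=load('wrist0'); T=np.array([.18628,-.64829,.23053]); 
for n,w,T,zz in (('open',load('wrist0'),T,np.array([.276,-.961,0])),('shut',load('w1'),np.array([.45952,.05054,.25024]),np.array([-.025,-1,0]))):
  yy=np.array([.961,.276,0]) if n=='open' else np.array([1,-.02,0])
  for b in (0,.013):
    for s in ((-1,1) if n=='open' else (0,)):
      print(n,b,s,[proj(w,T+[0,0,b]+zz*s*.0425+yy*k).round(0).tolist() for k in(-.011,.011)])
im=cv2.imread('pics/wrist0.png'); im2=cv2.imread('pics/w1.png')
cv2.imwrite('pics/z.png',np.hstack([cv2.resize(im[240:360,140:430],None,fx=2,fy=2),cv2.resize(im2[240:360,220:330],None,fx=2,fy=2)]))
```

```text
open 0 -1 [[203.0, 281.0], [200.0, 246.0]]
open 0 1 [[354.0, 282.0], [357.0, 246.0]]
open 0.013 -1 [[197.0, 295.0], [193.0, 257.0]]
open 0.013 1 [[360.0, 296.0], [364.0, 258.0]]
shut 0 0 [[282.0, 281.0], [283.0, 246.0]]
shut 0.013 0 [[283.0, 295.0], [283.0, 257.0]]
```

View pics/z.png

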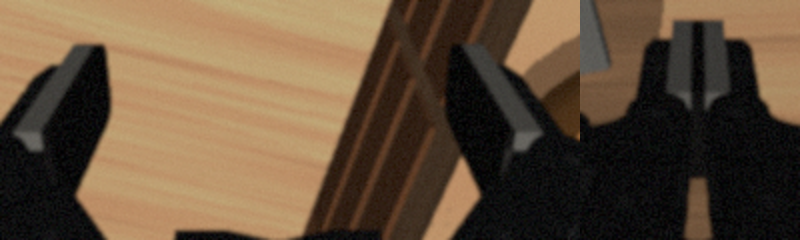

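Request:
drive_tool(slide=[[0,0,40],[0,0,80],[-30,30,100],[-60,70,100],[-90,115,100],[-109,162,100],[-109,162,60],[-109,162,20],[-109,162,-10],[-109,162,-10]], turn=[[0,0,0],[0,0,0],[0,0,0],[0,0,0],[0,0,0],[0,0,0],[0,0,0],[0,0,0],[0,0,0],[0,0,0]], gripper=[0,0,0.5,1,1,1,1,1,1,1])

```text
t: 5.95
eef_pos: [0.4327, 0.0496, 0.0278]
tool_rot: [-0.493, -0.503, -0.496, 0.507]
contact_force: [-0.9, -1.2, 0.3]
gripper_width: 1.004
```

Run:
```python
from h import *
r=shot('wrist','w4'); print(bot.get_obs()['eef_pos'],bot.get_obs()['contact_force'])
```

```text
[0.43415537 0.04970641 0.02959326] [-0.14599584 -0.45605482 -0.28595952]
```

View pics/w4.png

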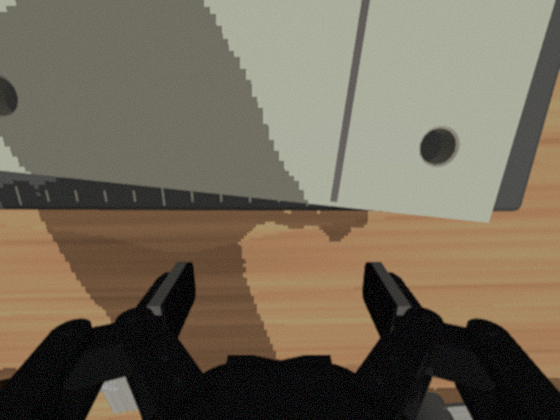

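Both open fingertips stand in front of the front edge (left tip (190,265), right (370,265)), with the plate's right front corner at (490,222). Lower and push +x.

Request:
drive_tool(slide=[[0,0,-8],[0,0,-14],[10,0,-14],[20,0,-14],[24,0,-14],[28,0,-14],[31,0,-14],[34,0,-14],[36,0,-14],[36,0,-14]], turn=[[0,0,0],[0,0,0],[0,0,0],[0,0,0],[0,0,0],[0,0,0],[0,0,0],[0,0,0],[0,0,0],[0,0,0]], gripper=[1,1,1,1,1,1,1,1,1,1])

```text
t: 7.0
eef_pos: [0.4704, 0.0498, 0.0155]
tool_rot: [-0.494, -0.504, -0.495, 0.506]
contact_force: [-1.0, -1.4, -0.0]
gripper_width: 0.998
```

Run:
```python
from h import *
shot('wrist','w5');r=shot('top','t5'); print(bot.get_obs()['eef_pos'],bot.get_obs()['contact_force'])
im=cv2.imread('pics/t5.png'); a=cv2.resize(im[100:240,180:320],None,fx=3,fy=3); cv2.imwrite('pics/t5z.png',np.hstack([a,cv2.imread('pics/w5.png')[:, 100:480]]))
report('t5',[.5742,.0663,-.0272],[.563,.063,-.1])
```

```text
[0.47041532 0.04990261 0.01561745] [-1.43446758 -0.77561974 -0.70032915]
t5 cut [ 0.5742  0.0662 -0.0257] plate [ 0.5654  0.0671 -0.0899] rel mm [-8.8  0.7] -0.0642 holes off L,R [[-2.9, 3.7], [-14.5, 4.1]] [  0.26 140.     0.25 137.  ]
```

View pics/t5z.png

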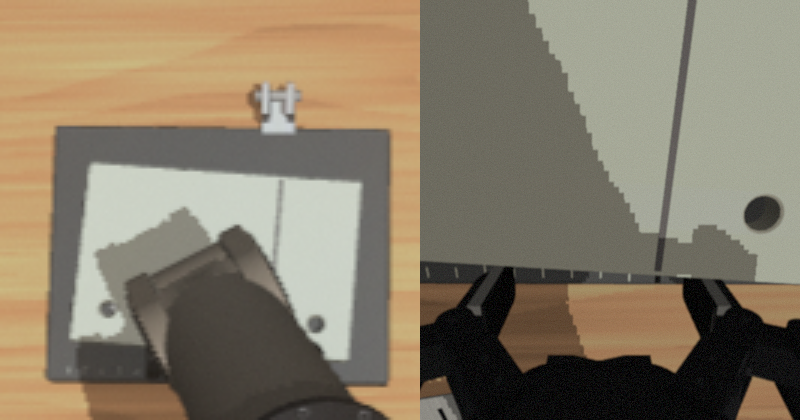

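Rotation is going well, and the left hole is nearly over its pin. I'll shift the contact further right so the left end stays put.

Request:
drive_tool(slide=[[-10,0,0],[-10,-25,0],[-10,-25,0],[-2,-25,0],[1,-25,0],[3,-25,0],[5,-25,0],[7,-25,0],[8,-25,0],[8,-25,0]], turn=[[0,0,0],[0,0,0],[0,0,0],[0,0,0],[0,0,0],[0,0,0],[0,0,0],[0,0,0],[0,0,0],[0,0,0]], gripper=[1,1,1,1,1,1,1,1,1,1])

```text
t: 8.1
eef_pos: [0.4786, 0.0251, 0.0156]
tool_rot: [-0.494, -0.504, -0.495, 0.506]
contact_force: [-1.5, -0.4, -1.0]
gripper_width: 0.998
```

Run:
```python
from h import *
shot('wrist','w6');r=shot('top','t6'); print(bot.get_obs()['eef_pos'],bot.get_obs()['contact_force'])
report('t6',[.5742,.0663,-.0272],[.563,.063,-.05])
report('w6',[.5742,.0663,-.0272],[.563,.063,-.05])
```

```text
[0.47859819 0.02520087 0.01566192] [-1.19520116 -0.01560479 -0.44651166]
t6 cut [ 0.5744  0.0661 -0.0241] plate [ 0.5726  0.0677 -0.0498] rel mm [-1.9  1.5] -0.0257 holes off L,R [[0.4, 2.7], [-4.2, 2.8]] [  0.22 141.     0.26 137.  ]Traceback (most recent call last):
  File "<stdin>", line 4, in <module>
  File "h.py", line 60, in report
    r=load(name); cp,pp,e=measure(r,cp0,pp0,front); q,h=rel(cp,pp)
                          ~~~~~~~^^^^^^^^^^^^^^^^^
  File "h.py", line 53, in measure
    pp,e2,n2=edgefit(r,rect(.08,.12,lambda x:.036+front*(.08-x)/.16),1,pp0)
             ~~~~~~~^^^^^^^^^^^^^^^^^^^^^^^^^^^^^^^^^^^^^^^^^^^^^^^^^^^^^^^
  File "h.py", line 46, in edgefit
    s=least_squares(f,p,loss='soft_l1',f_scale=.4); p=s.x
    return func(*args, **kwargs)
    vector_fun = VectorFunction(
        fun_wrapped,
    ...<6 lines>...
        workers=workers
    )
    self._update_fun()
    ~~~~~~~~~~~~~~~~^^
    self.f = self.fun_wrapped(xp_copy(self.x))
             ~~~~~~~~~~~~~~~~^^^^^^^^^^^^^^^^^
    return np.atleast_1d(self.fun(x))
                         ~~~~~~~~^^^
    return self.f(x, *self.args, **self.kwargs)
           ~~~~~~^^^^^^^^^^^^^^^^^^^^^^^^^^^^^^
  File "h.py", line 45, in f
    U=np.array([proj(r,X) for X in cutX(p,L)]); return ((U-M)*N).sum(1)
                                   ~~~~^^^^^
  File "h.py", line 17, in cutX
    return np.c_[p[0]+c*P[:,0]-s*P[:,1],p[1]+s*P[:,0]+c*P[:,1],P[:,2]]
                        ~^^^^^
IndexError: index 0 is out of bounds for axis 1 with size 0
```

View pics/w6.png

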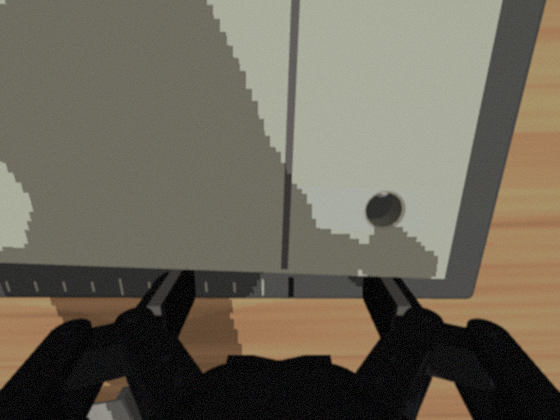

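Through the right hole at (384,210) the bright pin nose now shows at its far rim (384,193). About 4 mm more is needed there.

Request:
drive_tool(slide=[[1,0,0],[2,0,0],[3,0,0],[4,0,0],[4,0,0],[4,0,0]], turn=[[0,0,0],[0,0,0],[0,0,0],[0,0,0],[0,0,0],[0,0,0]], gripper=[1,1,1,1,1,1])

```text
t: 8.8
eef_pos: [0.4828, 0.0253, 0.0157]
tool_rot: [-0.494, -0.505, -0.495, 0.506]
contact_force: [0.4, -0.4, 0.2]
gripper_width: 1.0
```

Run:
```python
from h import *
shot('wrist','w7');r=shot('top','t7'); print(bot.get_obs()['eef_pos'],bot.get_obs()['contact_force'])
for f in(.013,.006,0): report('t7',[.5742,.0663,-.0272],[.575,.066,-.03],f)
```

```text
[0.48265939 0.02519846 0.01569357] [ 0.71895346 -0.47823699  0.30145675]
t7 cut [ 0.5742  0.0662 -0.0261] plate [ 0.5746  0.0661 -0.0248] rel mm [ 0.5 -0.1] 0.0013 holes off L,R [[0.4, -0.2], [0.6, -0.2]] [  0.25 146.     0.27 137.  ]
t7 cut [ 0.5742  0.0662 -0.0261] plate [ 0.5745  0.0662 -0.0292] rel mm [0.4 0. ] -0.0031 holes off L,R [[0.6, 0.2], [0.1, 0.2]] [  0.25 146.     0.27 137.  ]
t7 cut [ 0.5742  0.0662 -0.0261] plate [ 0.5748  0.0665 -0.0346] rel mm [0.7 0.3] -0.0085 holes off L,R [[1.4, 0.7], [-0.1, 0.7]] [  0.25 146.     0.26 136.  ]
```

View pics/w7.png

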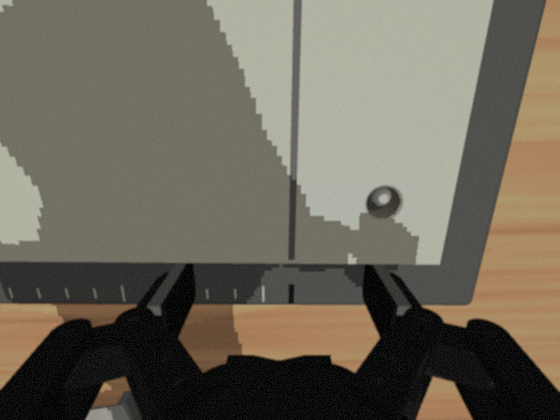

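Contact force has vanished and the steel pin is visible inside the right hole (384,200), so the plate seems to have dropped. I'll back off, rise, and inspect.

Request:
drive_tool(slide=[[-8,0,0],[-25,0,0],[-40,0,10],[-40,10,50],[-35,20,100],[-30,25,140],[-25,25,180],[-22,25,200],[-22,25,200],[-22,25,200]], turn=[[0,0,0],[0,0,0],[0,0,0],[0,0,0],[0,0,0],[0,0,0],[0,0,0],[0,0,0],[0,0,0],[0,0,0]], gripper=[1,1,1,1,1,1,1,1,1,1])

```text
t: 9.9
eef_pos: [0.4599, 0.05, 0.2152]
tool_rot: [-0.494, -0.504, -0.495, 0.506]
contact_force: [0.0, -0.5, -0.4]
gripper_width: 1.003
```

Run:
```python
from h import *
shot('wrist','w8');r=shot('top','t8');s=shot('scene','s8'); print(bot.get_obs()['eef_pos'],bot.get_obs()['contact_force'])
for n in('t8','w8'):
  for f in(.013,0): report(n,[.5742,.0663,-.0272],[.575,.066,-.03],f)
im=cv2.imread('pics/w8.png');im=cv2.resize(im[0:220,110:420],None,fx=2.5,fy=2.5,interpolation=cv2.INTER_CUBIC);cv2.imwrite('pics/w8z.png',im)
im=cv2.imread('pics/s8.png');im=cv2.resize(im[160:290,240:410],None,fx=4,fy=4,interpolation=cv2.INTER_CUBIC);cv2.imwrite('pics/s8z.png',im)
```

```text
[0.45928657 0.04992232 0.21411205] [ 0.35144955  0.28682083 -0.02131893]
t8 cut [ 0.5743  0.0662 -0.0272] plate [ 0.5748  0.066  -0.028 ] rel mm [ 0.5 -0.1] -0.0008 holes off L,R [[0.5, -0.1], [0.4, -0.1]] [  0.26 138.     0.27 136.  ]
t8 cut [ 0.5743  0.0662 -0.0272] plate [ 0.575   0.0664 -0.0325] rel mm [0.7 0.3] -0.0053 holes off L,R [[1.2, 0.6], [0.2, 0.6]] [  0.26 138.     0.27 135.  ]
w8 cut [ 0.5775  0.0661 -0.0273] plate [ 0.5776  0.0667 -0.0283] rel mm [0.1 0.7] -0.0011 holes off L,R [[0.2, 0.7], [-0.0, 0.7]] [  1.18 104.     1.15 112.  ]
w8 cut [ 0.5775  0.0661 -0.0273] plate [ 0.5759  0.067  -0.0292] rel mm [-1.7  0.9] -0.0019 holes off L,R [[-1.5, 1.0], [-1.8, 1.0]] [  1.18 104.     0.25 113.  ]
```

View pics/w8z.png

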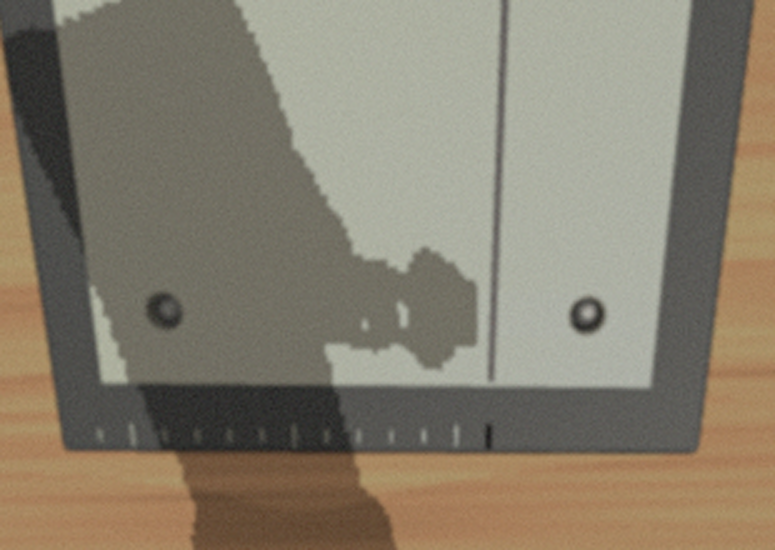

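View pics/s8z.png

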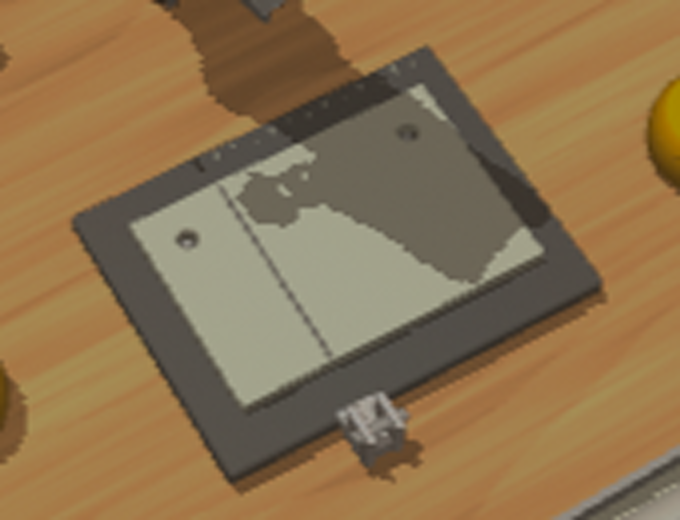

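Both pins show inside their holes ((165,310) and (587,313) zoomed), and the flat model fits far better than the raised one. As a check, I'll fit the height of each front corner freely and compare bystanders.

Run:
```python
from h import *
r=load('w8')
for fl in (0,.004,.008):
  for fr in (0,.004,.008):
    def z(x,y): return .036+((.08-x)/.16)*(fl*(y+.12)/.24+fr*(.12-y)/.24)
    c=[(.08,.12),(.08,-.12),(-.08,-.12),(-.08,.12)];c=[(x,y,z(x,y)) for x,y in c]
    p,e,n=edgefit(r,[(c[i],c[(i+1)%4]) for i in range(4)],1,[.5759,.067,-.029]); print(fl,fr,e.round(3),p.round(4))
a=cv2.imread('pics/top0.png');b=cv2.imread('pics/t8.png')
d=cv2.absdiff(a,b).max(2); cv2.imwrite('pics/diff.png',np.hstack([cv2.resize(d*3,(400,300)),cv2.resize(b,(400,300))[:,:,0]]))
```

```text
0 0 0.276 [ 0.5758  0.067  -0.0289]
0 0.004 0.246 [ 0.5761  0.0673 -0.0296]
0 0.008 0.47 [ 0.5764  0.0675 -0.0287]
0.004 0 0.28 [ 0.5761  0.0665 -0.0286]
0.004 0.004 0.267 [ 0.5763  0.0668 -0.0287]
0.004 0.008 0.473 [ 0.5767  0.067  -0.0276]
0.008 0 0.518 [ 0.5764  0.0663 -0.03  ]
0.008 0.004 0.51 [ 0.5766  0.0666 -0.0304]
0.008 0.008 0.679 [ 0.5769  0.0667 -0.0292]
```

View pics/diff.png

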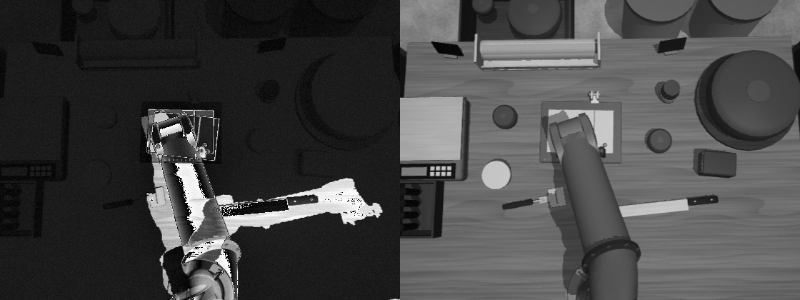

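The fit can't separate 0 from 4 mm of lift, and the bystanders are unchanged. I'll settle the height with a light touch on the plate top near each hole using the shut fingertips. Seated, contact should be at z ≈ 36 mm.

Request:
drive_tool(slide=[[10,20,-40],[30,50,-80],[52,78,-120],[52,78,-150],[52,78,-164],[52,78,-168],[52,78,-171],[52,78,-172],[52,78,-173],[52,78,-173]], turn=[[0,0,0],[0,0,0],[0,0,0],[0,0,0],[0,0,0],[0,0,0],[0,0,0],[0,0,0],[0,0,0],[0,0,0]], gripper=[0,0,0,0,0,0,0,0,0,0])

```text
t: 11.05
eef_pos: [0.5119, 0.1277, 0.0421]
tool_rot: [-0.494, -0.504, -0.495, 0.507]
contact_force: [-0.5, 0.2, 0.4]
gripper_width: 0.001
```

Request:
drive_tool(slide=[[0,0,-1],[0,0,-2],[0,0,-2]], turn=[[0,0,0],[0,0,0],[0,0,0]], gripper=[0,0,0])

```text
t: 11.35
eef_pos: [0.5119, 0.1277, 0.0402]
tool_rot: [-0.494, -0.504, -0.495, 0.506]
contact_force: [-0.0, -0.6, 0.2]
gripper_width: 0.003
```

Request:
drive_tool(slide=[[0,0,-1],[0,0,-2],[0,0,-2]], turn=[[0,0,0],[0,0,0],[0,0,0]], gripper=[0,0,0])

```text
t: 11.65
eef_pos: [0.5118, 0.1276, 0.038]
tool_rot: [-0.494, -0.504, -0.495, 0.507]
contact_force: [0.1, 0.0, -0.5]
gripper_width: -0.003
```

Request:
drive_tool(slide=[[0,0,-1],[0,0,-1.5],[0,0,-1.5]], turn=[[0,0,0],[0,0,0],[0,0,0]], gripper=[0,0,0])

```text
t: 11.95
eef_pos: [0.5117, 0.1276, 0.0364]
tool_rot: [-0.494, -0.504, -0.495, 0.507]
contact_force: [0.2, 0.8, 0.1]
gripper_width: -0.002
```

Request:
drive_tool(slide=[[0,0,-1],[0,0,-1],[0,0,-1]], turn=[[0,0,0],[0,0,0],[0,0,0]], gripper=[0,0,0])

```text
t: 12.25
eef_pos: [0.5118, 0.1277, 0.0361]
tool_rot: [-0.494, -0.504, -0.495, 0.507]
contact_force: [-2.7, -1.1, 8.8]
gripper_width: 0.001
```

Contact on the left is at z = 36.1 mm, so that side is flat. Now the right side.

Request:
drive_tool(slide=[[0,0,10],[0,0,25],[-2,-40,25],[-4,-85,25],[-4,-130,25],[-4,-134,12],[-4,-134,4],[-4,-134,2],[-4,-134,1],[-4,-134,1]], turn=[[0,0,0],[0,0,0],[0,0,0],[0,0,0],[0,0,0],[0,0,0],[0,0,0],[0,0,0],[0,0,0],[0,0,0]], gripper=[0,0,0,0,0,0,0,0,0,0])

```text
t: 13.25
eef_pos: [0.508, -0.0047, 0.0372]
tool_rot: [-0.494, -0.504, -0.496, 0.506]
contact_force: [-1.2, 0.4, -0.1]
gripper_width: 0.002
```

Request:
drive_tool(slide=[[0,0,-1],[0,0,-1.5],[0,0,-1.5]], turn=[[0,0,0],[0,0,0],[0,0,0]], gripper=[0,0,0])

```text
t: 13.55
eef_pos: [0.5083, -0.0037, 0.0361]
tool_rot: [-0.495, -0.504, -0.496, 0.505]
contact_force: [-0.4, 1.1, 3.2]
gripper_width: -0.001
```

Both sides touch at 36.1 mm, so the plate is flat. I'll withdraw straight up and away, then take a last look.

Request:
drive_tool(slide=[[0,0,10],[0,0,45],[0,0,90],[0,-10,135],[0,-50,170],[0,-95,190],[0,-140,190],[0,-185,190],[0,-200,190],[0,-200,190]], turn=[[0,0,0],[0,0,0],[0,0,0],[0,0,0],[0,0,0],[0,0,0],[0,0,0],[0,0,0],[0,0,0],[0,0,0]], gripper=[0,0,0,0,0,0,0,0,0,0])

```text
t: 14.55
eef_pos: [0.5075, -0.2067, 0.2264]
tool_rot: [-0.494, -0.505, -0.495, 0.507]
contact_force: [0.2, 0.2, 0.5]
gripper_width: 0.004
```

Run:
```python
from h import *
r=shot('top','t9')
report('t9',[.5742,.0663,-.0272],[.575,.066,-.03],0)
a=cv2.imread('pics/top0.png');b=cv2.imread('pics/t9.png')
cv2.imwrite('pics/t9c.png',np.vstack([a[90:310,110:510],b[90:310,110:510]]))
```

```text
t9 cut [ 0.5742  0.0661 -0.027 ] plate [ 0.575   0.0666 -0.0324] rel mm [0.8 0.4] -0.0053 holes off L,R [[1.3, 0.7], [0.4, 0.7]] [  0.26 160.     0.26 160.  ]
```

View pics/t9c.png

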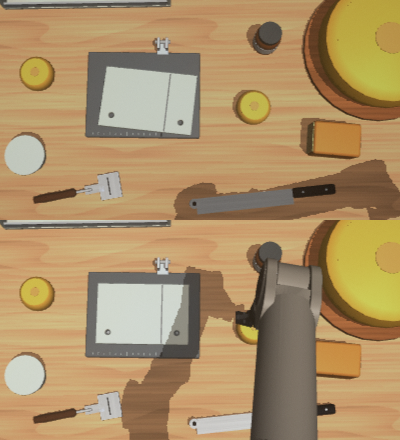

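The plate sits square and centred. The bystanders that can be seen haven't moved, and the tool is clear of everything at z ≈ 0.23 m.

```bash
python3 -c "
from station import bot
print(bot.hand_in())"
```

```text
the job is handed in; nothing more can be done
None
```

The plate is seated on both pins and lying flat. I handed the job in at about 14.6 s of the 54 s allowed.

**What I did:** I pushed the plate about 13 mm left with the closed fingertips on its right edge. Then I pushed its front edge with the open fingertips, working on the right side, which turned it square and moved it back until both holes dropped over the pins.

**Last checks:**
- **Hole position:** the final top-camera fit puts the holes 1.5 mm (left) and 0.8 mm (right) from their pins. Both pins were visible inside the holes.
- **Flatness:** the wrist-camera fit could not tell 0 from 4 mm of lift at the front. I settled it by touching the plate's top lightly near each hole with the shut fingertips, about 9 N and 3 N. Contact came at z = 36.1 mm on both sides, against 36 mm when seated. I did not touch the rear edge.
- **Bystanders:** comparing start and later top views by eye showed no movement. In the last picture the arm partly covers the right-hand cheese, the jar, the loaf and the blade's handle. An earlier view at t ≈ 9.9 s, with the arm elsewhere, showed those four unmoved.
- **Disagreement:** a wrist-camera fit taken after the plate dropped gave hole offsets of about 1.8 and 2.1 mm. These point the opposite way in x from the top camera's, but the bed fit in that picture was poor. Both results are within the 4 mm limit.

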